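# Tap jammed doming punches out of a tilted bottle

## Task

Two steel doming punches are stuck side by side in the flat neck of the tilted clear bottle. Slide the grey tray by its tab until it stands under the mouth, centred on the spot where they will drop, let go of it, then tap the side of the bottle sharply until both punches have dropped into the tray. Do not touch the punches themselves.

Things in the scene. Friction and masses are not known exactly. Their poses are not given: they have to be found in the camera images.
- stand: Stand of the bottle, fixed to the table; origin on the table under the bottle, z up, y the level direction in which the mouth points (left as the robot sees it at zero yaw), x across the bottle. Base plate 170 mm in x, y -110 to +15 mm, 12 mm high; two cheek plates at x = -75 to -65 and +65 to +75 mm reach 70 mm height.
- bottle_mouth (a point): Centre of the mouth, 105 mm high. Clear rigid bottle 206 mm long, round body 74 mm in diameter with two thin steel bands, flat neck 36 x 22 mm, grey collar 44 mm wide. It slopes 35 degrees down to the mouth; body end 190 mm behind, top 255 mm high. Axes as stand. The opening is 18 mm wide, the neck 30 mm inside: the punches block each other behind its lips until jolted sideways.
- bottle_side (a point): A good place to tap: on the round body, at its outermost point toward the stand's -x (robot's side), about 191 mm above the table; the body's top is 45 mm higher here. The opposite side, 74 mm away in +x, serves as well. Axes as stand.
- bottle (a joint): Sideways shift of the bottle on its sprung carriage, m, along the stand's x: 0 at rest, + away from the robot. It gives 18 mm either way against about 1 N per mm and springs back. A slow push carries the punches along and frees nothing; a quick tap, 10 to 14 mm deep at 0.15 m/s or more, makes them slip. Several may be needed; vary depth and side.
- drop_spot (a point): Point on the table 55 mm ahead of the mouth in the stand's y, about where the punches land: the tray's middle belongs over it. The base plate's edge is 125 mm behind it. Axes as stand.
- tray: Loose grey plastic tray, 160 mm (x) by 140 mm (y), walls 4 mm thick and 42 mm high, 0.3 kg, open on top. Origin at the centre of its underside, z up. On its +y wall stands a finger tab.
- tray_in (a point): Centre of the tray's inner floor, 4 mm above its underside; axes as the tray.
- tray_tab (a point): Middle of the tray's finger tab: an upright plate 60 mm long (tray x), 10 mm thick (tray y), reaching 74 mm above the table, 32 mm above the +y wall that it stands on; this point is 58 mm above the table and 67 mm from the tray's middle in +y. It can be pinched across its thickness from above.
- punch_thick: Steel doming punch, 12 mm thick and 60 mm long, 60 g, lying along the bottle's neck. Origin in the middle of its length, on its underside; y along its length.
- punch_thin: Steel doming punch, 9 mm thick and 60 mm long, 60 g, beside the other. Origin in the middle of its length, on its underside; y along its length.

How it is judged:
On the way, in this order (a step that is already met when the one before it is completed fails the run):
1. the tray stands released under the bottle's mouth, its middle within 40 mm of the drop spot, with both punches still in the bottle (horizontal distance between tray_in and drop_spot below 0.04 m and height (world z) of tray below 0.006 m and linear speed of tray below 0.02 m/s and contact force between the fingers and tray below 0.1 N and height (world z) of each of punch_thick, punch_thin above 0.09 m), for 0.2 s.
2. both punches have dropped into the tray (x of punch_thick in the frame of tray_in between -0.078 and 0.078 m and y of punch_thick in the frame of tray_in between -0.068 and 0.068 m and z of punch_thick in the frame of tray_in between -0.005 and 0.035 m and x of punch_thin in the frame of tray_in between -0.078 and 0.078 m and y of punch_thin in the frame of tray_in between -0.068 and 0.068 m and z of punch_thin in the frame of tray_in between -0.005 and 0.035 m), for 0.2 s.
At the end, for the whole second after the job is handed in: Both punches lie at rest inside the tray (their middles within its walls and less than 35 mm above its floor), and the tray stands flat on the table, released, still under the mouth with its middle within 60 mm of the drop spot (all of step 2 and linear speed of each of punch_thick, punch_thin below 0.03 m/s and linear speed of tray below 0.02 m/s and height (world z) of tray below 0.006 m and angle between tray's own z axis and vertical below 0.08 rad and horizontal distance between tray_in and drop_spot below 0.06 m); the robot touches nothing.
It fails at once if the gripper touches a punch (contact force between any of the fingers, the arm and punch_thick above 0.3 N or contact force between any of the fingers, the arm and punch_thin above 0.3 N).
It fails at once if a punch falls on the table beside the tray ((height (world z) of punch_thick below 0.06 m and not (x of punch_thick in the frame of tray_in between -0.085 and 0.085 m and y of punch_thick in the frame of tray_in between -0.075 and 0.075 m)) or (height (world z) of punch_thin below 0.06 m and not (x of punch_thin in the frame of tray_in between -0.085 and 0.085 m and y of punch_thin in the frame of tray_in between -0.075 and 0.075 m))).
It also fails if it takes over 48 s, if anything falls off the work surface, if the arm or the gripper's body presses on something with over 40 N, if the wrist force passes 120 N, or if a joint passes its speed limit or range.

## Robot

A 7-joint arm with a two-finger parallel gripper is mounted at the origin on a cart in front of the work surface, level with it; the furniture and walls round the work are solid. World frame = base frame: x ahead of the robot, y to its left, z up, the work surface at z = 0. Lengths are in m, angles in rad, forces in N, time in s.
With the tool pointing down it reaches from about 0.4 to 0.85 m from the base axis. Payload 4.5 kg.
Tool frame: the origin (TCP) lies on the centre line of the jaws, within the pads' length; the fingertips stand tips_ahead ahead of it and the grasp point (between the pads) lies 11 mm behind it (tips_ahead is the distance from the TCP to the fingertips, in m); z points along the fingers, y is the direction in which the jaws open and shut (so a half turn about z gives the same grasp; the last joint's range is limited). The gripper opens to 88 mm and grips with 3 to 60 N. Pads are 18 mm wide; open, the fingers measure 123 mm over their backs; the gripper's body (75 mm by 187 mm) begins 45 mm behind the grasp point.
Start: joints at [-1.306, 0.689, -0.195, 1.565, 0.157, 0.902, -0.215], TCP at [0.143, 0.608, 0.247] pointing down, gripper open.
Joint ranges: [-3.01, 3.01], [-0.46, 2.08], [-1.47, 1.51], [0.13, 2.56], [-1, 4.14], [0.04, 2.09], [-2.66, 2.66]. Speed limits (rad/s): [2.57, 2.57, 3.14, 3.14, 3.14, 3.14, 3.14].

## Interface

Orientations are given as [roll, pitch, yaw] about the fixed x, y, z axes, in that order (R = Rz(yaw) Ry(pitch) Rx(roll)).
In Python, from plant import get_obs, snapshot, finish_job, tips_ahead gives the robot as it stands.
- The arm moves only by the tool arm_command, never from a script. Its arguments are lists of equal length, an entry for each row: "claw": the finger opening in m, from 0 to 0.0881; "dp": the shift along the tool's x, y, z in m, a list of three; "turn": the turn about the tool's z in rad. A call has 1 to 12 rows; each row is the pose to reach, as a shift and turn from the pose commanded when the call began, along the tool's axes at that moment; what a row does not reach only later rows make up. A row lasts 1/8 s, in which the tool goes at most 62.5 mm and 10.7 degrees, less where a joint would pass 70% of its speed; a pose out of reach is approached as far as the arm can. A call with a gripper value outside its range is refused whole. The fingers move at their own pace and stop on an object; the grip force is fixed at half the most. Time passes only in rows, so rows that repeat a pose let the fingers close. It gives the time, the measured TCP pose, the force and the opening at its end, in the units of the state.
- get_obs(): the state, without advancing time (a new reading comes with each control period).
- snapshot(name): name is "side" or "top"; returns a dict with "frame" (480x640x3 uint8, red, green, blue), "depth" (480x640 float32, m along the optical axis (not along the pixel's ray), 0 where there is no reading), "fx", "fy", "cx", "cy" (pixels), "xyz" and "orientation" of the camera in the world. Camera axes: x right, y down, z forward; pixel columns grow to the right and rows downward; lengths in m; the calibration is good to about 2 mm. A picture is of the moment at which its call begins.
- finish_job(): hands the job in, once; it reports no verdict.
The state is a dict: "time_s": time; "q": joint angles; "dq": joint speeds; "joint_efforts": joint torques, N m; "tool_pos": TCP position; "tool_rot": TCP orientation; "wrist_force": force on the tool from outside, world axes, zero at the start; "ft_torque": the same for the moment, N m; "opening": opening from 0.0 (shut) to 1.0 (fully open).
Only numpy, scipy, OpenCV 4.12 (cv2) and the standard library are available. Lean on these libraries where they do the work, as an engineer would, in place of code of your own. Each camera call takes 0.05 s, during which the arm holds its last target.

## Working session

There is one attempt and no reset: what is moved stays moved. The work goes in short steps, Python scripts to look and compute and a tool call to move; the robot and the scene stay as the last step left them, time stands still between calls to the robot, and variables do not carry over. Pictures are saved under pics/ and viewed, and the job is handed in when it is done.

Besides the shell and the picture viewer there is one more tool, called after ">>>" as name(argument=value, ...), one argument or row to a line, values as JSON. arm_command: Moves the arm, as the interface text tells. Its arguments: {"type":"object","properties":{"claw":{"type":"array","items":{"type":"number"}},"dp":{"type":"array","items":{"type":"array","items":{"type":"number"}}},"turn":{"type":"array","items":{"type":"number"}}},"required":["claw","dp","turn"]}

```bash
ls; mkdir -p pics; cat > h.py <<'E'
import numpy as np,cv2
from plant import get_obs,snapshot,finish_job,tips_ahead
from scipy.spatial.transform import Rotation as R
def snap(n,f):
    s=snapshot(n); cv2.imwrite('pics/'+f,s['frame'][:,:,::-1]); np.savez(f'/tmp/{f}.npz',**s); return s
def rot(s):
    o=np.array(s['orientation'],float)
    return o if o.shape==(3,3) else R.from_euler('xyz',o).as_matrix()
def plane(s,u,v,z):
    d=rot(s)@np.array([(u-s['cx'])/s['fx'],(v-s['cy'])/s['fy'],1]); p=np.array(s['xyz']); return p+d*(z-p[2])/d[2]
def cloud(s):
    v,u=np.mgrid[:480,:640]; d=s['depth']
    c=np.stack([(u-s['cx'])/s['fx']*d,(v-s['cy'])/s['fy']*d,d],-1)
    return c@rot(s).T+np.array(s['xyz'])
E
python3 - <<'E'
from h import *
print(tips_ahead if not callable(tips_ahead) else tips_ahead())
print(get_obs())
for n in('side','top'):
    s=snap(n,n+'1.png'); print(n,s['xyz'],s['orientation'],s['fx'],s['cx'],s['cy'])
E
```

```text
pics
0.008
{'time_s': 0.0, 'q': array([-1.30616562,  0.69000338, -0.19456114,  1.56632254,  0.15732469,
        0.90251814, -0.21509069]), 'dq': array([ 4.61039220e-04, -1.01543926e-03,  3.51281016e-05, -1.07803915e-03,
       -4.04101839e-04,  4.05405406e-04, -1.42244604e-03]), 'joint_efforts': array([-1.65050124e-04, -5.27565622e+01, -1.26734074e+00, -1.53430510e+01,
       -5.27348800e-02,  6.38929603e-03,  1.70466546e-04]), 'tool_pos': array([0.14287957, 0.60781664, 0.24590486]), 'tool_rot': array([-3.13974318e+00,  1.23758656e-04,  2.91090485e+00]), 'wrist_force': array([-0.19666838, -0.21098762,  0.51445004]), 'ft_torque': array([0.03856361, 0.03659725, 0.06255875]), 'opening': 1.0002086111318635}
side [0.33404484 0.90021089 0.55074256] [-2.00377008 -0.01286638 -2.90817268] 522.4165891540579 318.69428512265 246.03732187247508
top [0.36913654 0.08507227 1.15588628] [-2.98019529 -0.00604793 -1.54263383] 491.6028712906421 323.9655480733232 239.37017262943084
```

View pics/side1.png

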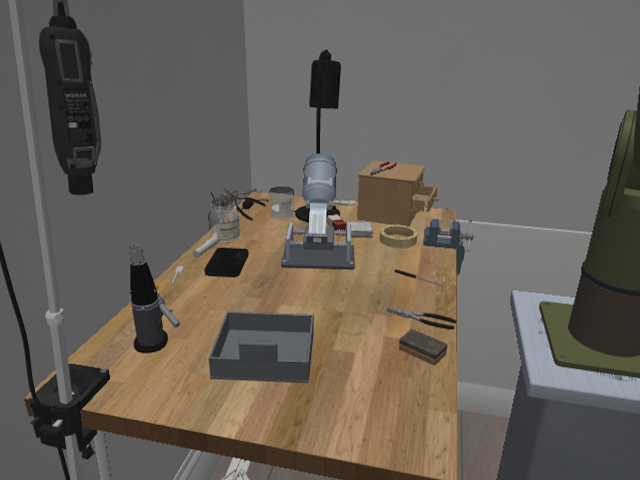

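View pics/top1.png

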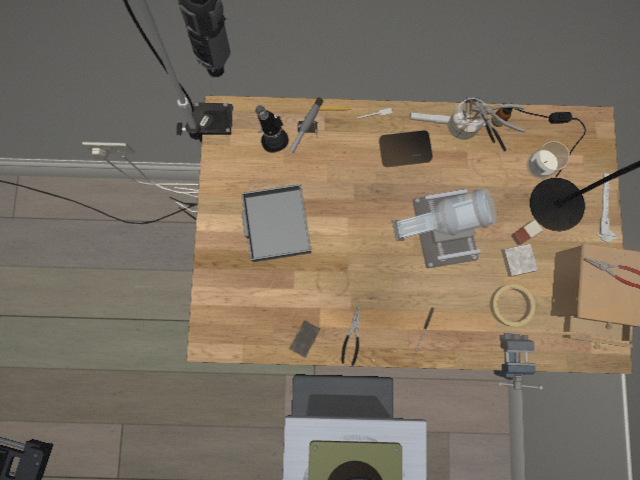

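```bash
python3 - <<'E'
from h import *
s=dict(np.load('/tmp/top1.png.npz')); C=cloud(s)
f=s['frame']
cr=np.hstack([cv2.resize(f[170:275,225:330],(400,400),interpolation=2),cv2.resize(f[175:280,390:495],(400,400),interpolation=2)])
cv2.imwrite('pics/crop1.png',cr[:,:,::-1])
for (u,v) in [(248,190),(301,186),(310,255),(251,260),(428,266),(476,260),(420,204),(400,228),(470,210),(480,195),(460,230),(275,225),(350,280)]: print(u,v,C[v,u].round(3))
# tray: tops at z~.042
sub=np.zeros((480,640),bool); sub[165:280,225:330]=1
for lo,hi in((.02,.05),(.055,.09)):
    m=sub&(C[...,2]>lo)&(C[...,2]<hi); P=C[m]; print(lo,m.sum(),P[:,:2].min(0),P[:,:2].max(0),np.median(P[:,2]),cv2.minAreaRect(P[:,:2].astype(np.float32)))
m=np.zeros((480,640),bool); m[170:290,385:510]=1
for lo,hi in((.006,.02),(.06,.08),(.08,.3)):
    k=m&(C[...,2]>lo)&(C[...,2]<hi); P=C[k]; print(lo,k.sum(),cv2.minAreaRect(P[:,:2].astype(np.float32)))
E
```

```text
248 190 [ 0.674  0.271 -0.003]
301 186 [0.686 0.143 0.004]
310 255 [ 0.519  0.115 -0.003]
251 260 [0.499 0.249 0.037]
428 266 [ 0.499 -0.161  0.014]
476 260 [ 0.519 -0.28  -0.005]
420 204 [ 0.648 -0.144  0.009]
400 228 [ 0.567 -0.079  0.121]
470 210 [ 0.584 -0.194  0.237]
480 195 [ 0.613 -0.213  0.241]
460 230 [ 0.553 -0.187  0.195]
275 225 [0.588 0.201 0.005]
350 280 [ 0.463  0.019 -0.001]
0.02 628 [0.49878928 0.1146916 ] [0.68080186 0.2803186 ] 0.0404329469043857 ((0.5897171497344971, 0.19800657033920288), (0.16172504425048828, 0.1409091204404831), 10.694881439208984)
0.055 139 [0.54771426 0.25351293] [0.60498081 0.27211478] 0.07373076882407426 ((0.5766211748123169, 0.26296502351760864), (0.059137973934412, 0.010299273766577244), 10.75605583190918)
0.006 1299 ((0.5945807695388794, -0.2071593850851059), (0.2930530905723572, 0.28575828671455383), 89.1203842163086)
0.06 702 ((0.5906996726989746, -0.20352400839328766), (0.15055444836616516, 0.09840726852416992), 11.286812782287598)
0.08 2952 ((0.5817417502403259, -0.1596042811870575), (0.07608404755592346, 0.19487851858139038), 11.102185249328613)
```

View pics/crop1.png

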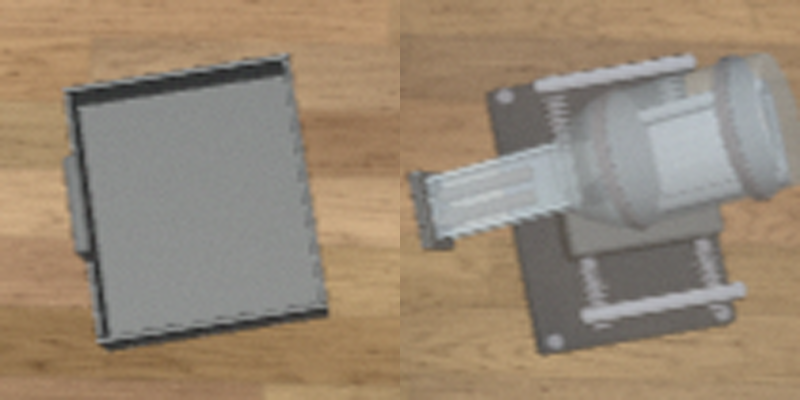

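```bash
python3 - <<'E'
from h import *
s=dict(np.load('/tmp/top1.png.npz')); C=cloud(s)
m=np.zeros((480,640),bool); m[170:290,385:510]=1
g=s['frame'].astype(int)
def fit(k,th):
    P=C[k]; ex=np.array([np.cos(th),np.sin(th)]); ey=np.array([-np.sin(th),np.cos(th)])
    a=P[:,:2]@ex;b=P[:,:2]@ey; return a,b,P
th=np.radians(11.1)
ex=np.array([np.cos(th),np.sin(th)]); ey=np.array([-np.sin(th),np.cos(th)])
A=C[...,:2]@ex;B=C[...,:2]@ey;Z=C[...,2]
k=m&(Z>.08)&(Z<.3); print('bottle x',np.percentile(A[k],[0,2,98,100]),'y',np.percentile(B[k],[0,2,98,100]))
for b0 in np.arange(-.33,-.12,.01):
    q=k&(B>b0)&(B<b0+.01)
    if q.sum()>3: print(round(b0,2),q.sum(),A[q].min().round(3),A[q].max().round(3),((A[q].min()+A[q].max())/2).round(4),Z[q].max().round(3))
k=m&(Z>.062)&(Z<.078)
for sgn in (A<.53),(A>.53):
    q=k&sgn;print('cheek',q.sum(),np.percentile(A[q],[1,50,99]),np.percentile(B[q],[1,50,99]),cv2.minAreaRect(C[q][:,:2].astype(np.float32)))
k=m&(Z>.007)&(Z<.017)&(g.max(-1)<130)
u,v=np.where(k)[::-1]
k2=k&(A>.4)&(A<.65)&(B<-.1)&(B>-.36); 
n,l,st,_=cv2.connectedComponentsWithStats(k2.astype(np.uint8));print(st[:6])
j=l==1+np.argmax(st[1:,4]);print(np.percentile(A[j],[0,1,99,100]),np.percentile(B[j],[0,1,99,100]))
t=np.array([.5897,.198]);print('tray',t@ex,t@ey)
E
```

```text
bottle x [0.50208998 0.50478252 0.57190632 0.57817401] y [-0.36605607 -0.35416209 -0.17706796 -0.17117733]
-0.33 223 0.502 0.577 0.5395 0.254
-0.32 228 0.504 0.575 0.5394 0.25
-0.31 238 0.504 0.575 0.5392 0.247
-0.3 226 0.503 0.576 0.5396 0.236
-0.29 226 0.502 0.576 0.5389 0.231
-0.28 220 0.503 0.578 0.5404 0.223
-0.27 204 0.504 0.574 0.5393 0.216
-0.26 200 0.508 0.57 0.5393 0.211
-0.25 178 0.516 0.563 0.5397 0.2
-0.24 112 0.522 0.558 0.5399 0.183
-0.23 98 0.522 0.558 0.5399 0.157
-0.22 104 0.522 0.558 0.54 0.152
-0.21 100 0.522 0.558 0.54 0.144
-0.2 98 0.518 0.558 0.5379 0.136
-0.19 104 0.518 0.562 0.5398 0.131
-0.18 85 0.518 0.562 0.5399 0.125
cheek 431 [0.46533737 0.5067286  0.52739342] [-0.36016186 -0.30883097 -0.26629932] ((0.5470597743988037, -0.21310420334339142), (0.06439056992530823, 0.09803695231676102), 9.310894966125488)
cheek 204 [0.53192606 0.60916654 0.61487356] [-0.3600989  -0.31157398 -0.26511952] ((0.6244404315948486, -0.19828425347805023), (0.08446036279201508, 0.0982436090707779), 13.748392105102539)
[[     0      0    640    480 306176]
 [   412    197     18     19    171]
 [   434    202      4      4      7]
 [   419    232     54     36    552]
 [   441    239     28     16    294]]
[0.45530036 0.45576837 0.53701003 0.53906824] [-0.35985958 -0.35788303 -0.24945155 -0.24820208]
tray 0.6167876333283566 0.08076574381013693
```

>>> arm_command(
  claw=[0.05,0.05,0.05,0.05,0.05,0.05,0.05,0.05,0.05,0.05,0.05,0.05],
  dp=[
    [-0.045,-0.021,0],
    [-0.09,-0.043,0],
    [-0.136,-0.064,0.01],
    [-0.182,-0.086,0.02],
    [-0.228,-0.107,0.03],
    [-0.273,-0.129,0.04],
    [-0.319,-0.15,0.055],
    [-0.364,-0.172,0.07],
    [-0.41,-0.194,0.085],
    [-0.456,-0.215,0.1],
    [-0.501,-0.2366,0.116],
    [-0.501,-0.2366,0.116],
  ],
  turn=[-0.04,-0.08,-0.12,-0.16,-0.2,-0.24,-0.28,-0.32,-0.36,-0.4,-0.424,-0.424],
)

```text
time_s: 1.6
tool_pos: [0.5796, 0.2573, 0.1285]
tool_rot: [-3.137, -0.001, -2.957]
wrist_force: [-0.0, -0.2, -0.8]
opening: 0.567
```

```bash
python3 - <<'E'
from h import *
o=get_obs();print(o['time_s'],o['tool_pos'],o['tool_rot'],o['q'].round(2),o['wrist_force'])
s=snap('side','side2.png')
E
```

```text
1.6 [0.57958022 0.25729708 0.12847626] [-3.13686535e+00 -1.29809714e-03 -2.95699692e+00] [-0.31  0.86 -0.34  1.63  0.4   0.72  0.91] [-0.00982148 -0.15855248 -0.78432521]
```

View pics/side2.png

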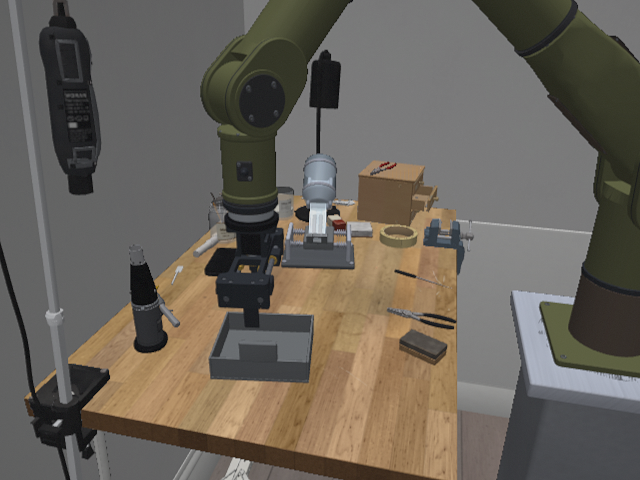

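>>> arm_command(
  claw=[0.05,0.05,0.05,0.05],
  dp=[
    [0,0,0.025],
    [0,0,0.05],
    [0,0,0.083],
    [0,0,0.083],
  ],
  turn=[0,0,0,0],
)

```text
time_s: 2.15
tool_pos: [0.5736, 0.2644, 0.046]
tool_rot: [-3.141, -0.005, -2.946]
wrist_force: [-0.1, -0.5, 0.1]
opening: 0.563
```

>>> arm_command(
  claw=[0,0,0,0,0],
  dp=[
    [0,0,0],
    [0,0,0],
    [0,0,0],
    [0,0,0],
    [0,0,0],
  ],
  turn=[0,0,0,0,0],
)

```text
time_s: 2.78
tool_pos: [0.577, 0.2626, 0.0482]
tool_rot: [-3.14, 0.0, -2.949]
wrist_force: [-0.1, -1.9, 4.0]
opening: 0.105
```

```bash
python3 - <<'E'
from h import *
o=get_obs();print(o['time_s'],o['tool_pos'],o['tool_rot'],o['wrist_force'],o['opening'])
s=snap('side','side3.png')
p=np.array([.5397,-.1235]);th=np.radians(11.1)
Rz=np.array([[np.cos(th),-np.sin(th)],[np.sin(th),np.cos(th)]])
drop=Rz@p; tab=Rz@(p+[0,.067]); side=Rz@[.5027,-.3013]
print(drop,tab,side)
t0=np.array([.5897,.198]); d=drop-t0
M=R.from_euler('xyz',o['tool_rot']).as_matrix()
print('world',d,'tool',M.T@[*d,0])
E
```

```text
2.775 [0.57702768 0.26264263 0.04822578] [-3.14044295e+00  4.58569138e-04 -2.94926596e+00] [-0.12505254 -1.91701456  3.99582244] 0.10513679778068892
[ 0.55338011 -0.01728554] [0.54048114 0.04846107] [ 0.55130269 -0.19888269]
world [-0.03631989 -0.21528554] tool [ 7.68005862e-02 -2.04373744e-01  1.99751271e-04]
```

View pics/side3.png

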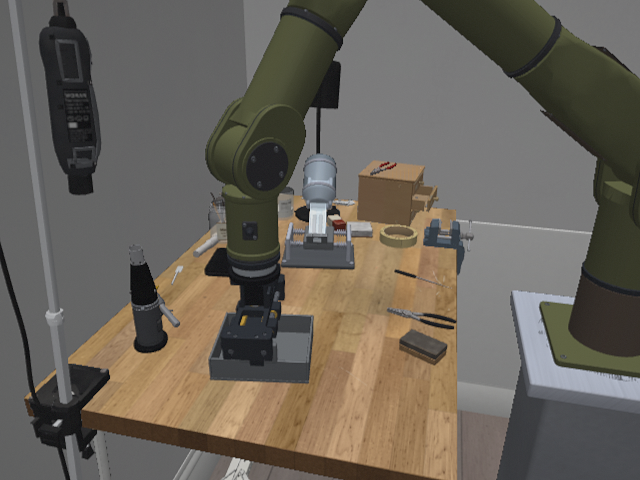

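>>> arm_command(
  claw=[0,0,0,0,0,0,0,0,0,0,0,0],
  dp=[
    [0.004,-0.01,-0.001],
    [0.012,-0.032,-0.001],
    [0.021,-0.056,-0.001],
    [0.03,-0.08,-0.001],
    [0.039,-0.104,-0.001],
    [0.048,-0.128,-0.001],
    [0.057,-0.152,-0.001],
    [0.066,-0.174,-0.001],
    [0.072,-0.191,-0.001],
    [0.075,-0.2,-0.001],
    [0.077,-0.204,-0.001],
    [0.077,-0.204,-0.001],
  ],
  turn=[0,0,0,0,0,0,0,0,0,0,0,0],
)

```text
time_s: 4.32
tool_pos: [0.5401, 0.0487, 0.0487]
tool_rot: [3.141, -0.0, -2.948]
wrist_force: [-0.3, -1.0, -2.6]
opening: 0.109
```

>>> arm_command(
  claw=[0,0,0.03,0.05,0.05,0.05],
  dp=[
    [0,0,0],
    [0,0,0],
    [0,0,0],
    [0,0,0],
    [0,0,0],
    [0,0,0],
  ],
  turn=[0,0,0,0,0,0],
)

```text
time_s: 5.08
tool_pos: [0.5402, 0.0486, 0.0488]
tool_rot: [3.142, 0.0, -2.948]
wrist_force: [0.1, 0.4, 0.7]
opening: 0.541
```

```bash
python3 - <<'E'
from h import *
s=snap('side','side4.png')
E
```

```text
(no output)
```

View pics/side4.png

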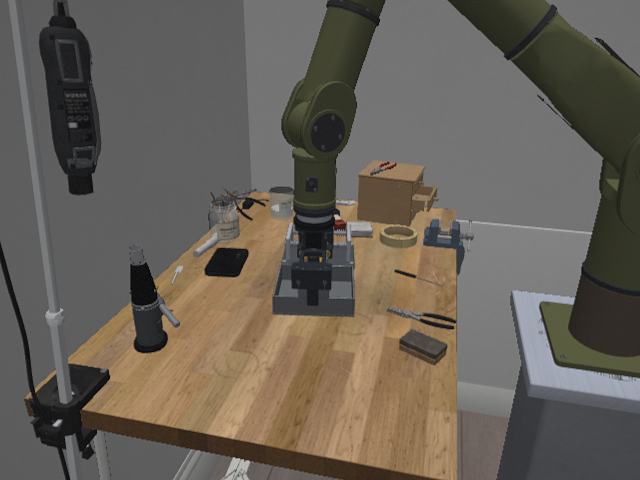

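>>> arm_command(
  claw=[0.05,0.05,0.05,0.05,0.03,0,0,0,0,0,0,0],
  dp=[
    [0,0,-0.03],
    [0,0,-0.08],
    [0,0,-0.13],
    [0,0,-0.18],
    [0.02,0,-0.2],
    [0.06,-0.02,-0.2],
    [0.09,-0.06,-0.2],
    [0.09,-0.11,-0.2],
    [0.09,-0.16,-0.2],
    [0.085,-0.21,-0.2],
    [0.075,-0.234,-0.2],
    [0.075,-0.234,-0.2],
  ],
  turn=[0,0,0,0,0,0,0,0,0,0,0,0],
)

```text
time_s: 6.62
tool_pos: [0.5117, -0.1974, 0.2483]
tool_rot: [-3.141, 0.0, -2.952]
wrist_force: [0.3, 0.9, -0.4]
opening: 0.008
```

```bash
cat > st.py <<'E'
from h import *
import sys
n=sys.argv[1]
o=get_obs();th=np.radians(11.1);ex=np.array([np.cos(th),np.sin(th)]); ey=np.array([-np.sin(th),np.cos(th)])
p=o['tool_pos'];print(o['time_s'],'A',p[:2]@ex,'B',p[:2]@ey,'z',p[2],o['tool_rot'],o['wrist_force'],o['opening'])
a=snap('top',f'top{n}.png')['frame'];b=snap('side',f'side{n}.png')['frame']
c=np.hstack([cv2.resize(a[150:310,350:510],(400,400)),cv2.resize(b[140:340,240:440],(400,400))])
cv2.imwrite(f'pics/c{n}.png',c[:,:,::-1])
E
python3 st.py 5
```

```text
6.625 A 0.4640897274573345 B -0.29219095615191837 z 0.24830676022161804 [-3.14127551e+00  2.06732138e-04 -2.95223330e+00] [ 0.27117553  0.86095282 -0.44670093] 0.008199607893845754
```

View pics/c5.png

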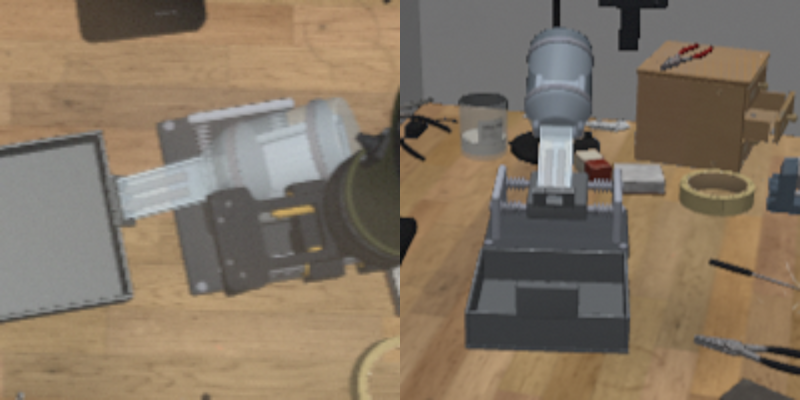

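View pics/side5.png

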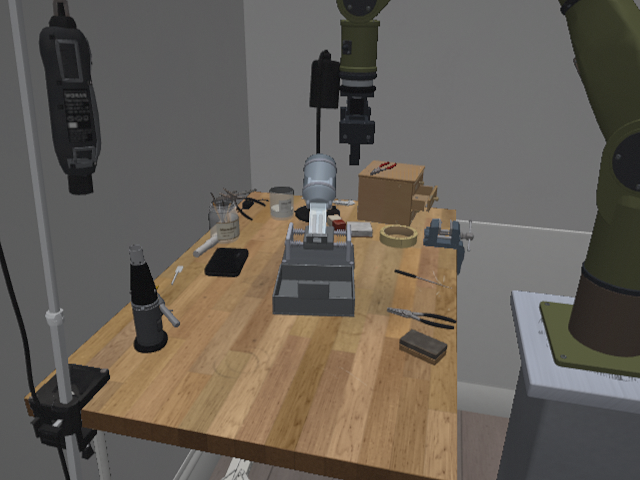

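```bash
python3 - <<'E'
from h import *
s=dict(np.load('/tmp/top5.png.npz')); C=cloud(s); th=np.radians(11.1)
ex=np.array([np.cos(th),np.sin(th)]); ey=np.array([-np.sin(th),np.cos(th)])
A=C[...,:2]@ex;B=C[...,:2]@ey;Z=C[...,2]
m=np.zeros((480,640),bool);m[190:300,300:410]=1
k=m&(Z>.036)&(Z<.048);P=np.c_[A[k],B[k]]
print('wall',P.min(0),P.max(0),(P.min(0)+P.max(0))/2,cv2.minAreaRect(P.astype(np.float32)))
k=m&(Z>.065)&(Z<.08);P=np.c_[A[k],B[k]];print('tab',P.mean(0))
E
```

```text
wall [ 0.45979565 -0.18993114] [ 0.62051374 -0.04812267] [ 0.5401547 -0.1190269] ((0.5401645302772522, -0.11901920288801193), (0.14180044829845428, 0.16071633994579315), 89.98945617675781)
tab [ 0.53880735 -0.05293689]
```

>>> arm_command(
  claw=[0,0,0,0,0,0,0,0],
  dp=[
    [0,0,0.02],
    [0,0,0.043],
    [0,0,0.043],
    [-0.042,0,0.043],
    [-0.042,0,0.043],
    [0,0,0.043],
    [0,0,0.043],
    [0,0,0.043],
  ],
  turn=[0,0,0,0,0,0,0,0],
)

```text
time_s: 7.72
tool_pos: [0.5122, -0.195, 0.2068]
tool_rot: [-3.141, 0.002, -2.948]
wrist_force: [0.4, 0.1, -0.7]
opening: 0.0
```

```bash
python3 st.py 6
```

```text
7.725 A 0.46509776371702216 B -0.2899252109407605 z 0.2067805259286308 [-3.14116499e+00  2.49438807e-03 -2.94766095e+00] [ 0.37168394  0.05871668 -0.67204046] 0.000452735648501007
```

View pics/c6.png

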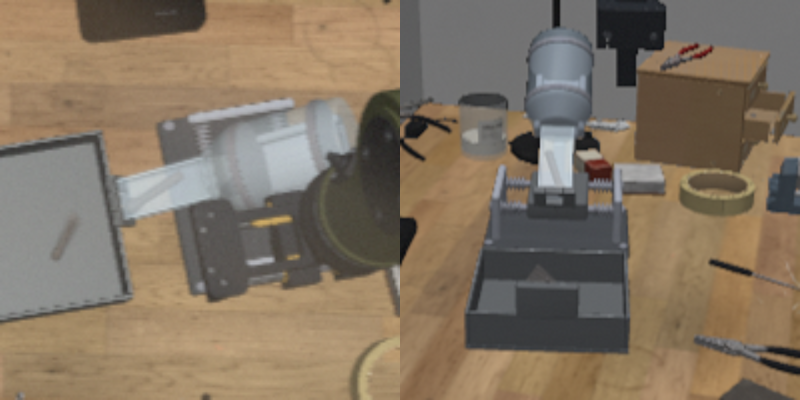

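One punch lies in the tray (crop left, ~(65,240)). The other sits askew in the neck (~(155,190)). I'll tap again.

>>> arm_command(
  claw=[0,0,0,0,0,0],
  dp=[
    [-0.042,0,0],
    [-0.042,0,0],
    [0,0,0],
    [0,0,0],
    [0,0,0],
    [0,0,0],
  ],
  turn=[0,0,0,0,0,0],
)

```text
time_s: 8.57
tool_pos: [0.5128, -0.195, 0.206]
tool_rot: [3.141, 0.002, -2.948]
wrist_force: [0.5, -0.8, -0.1]
opening: 0.001
```

```bash
python3 st.py 7
```

```text
8.575 A 0.4657082625773026 B -0.29003487100180664 z 0.20595200458119034 [ 3.14143886e+00  2.16398317e-03 -2.94759515e+00] [ 0.52064552 -0.81585444 -0.06617031] 0.0005768224181368857
```

View pics/c7.png

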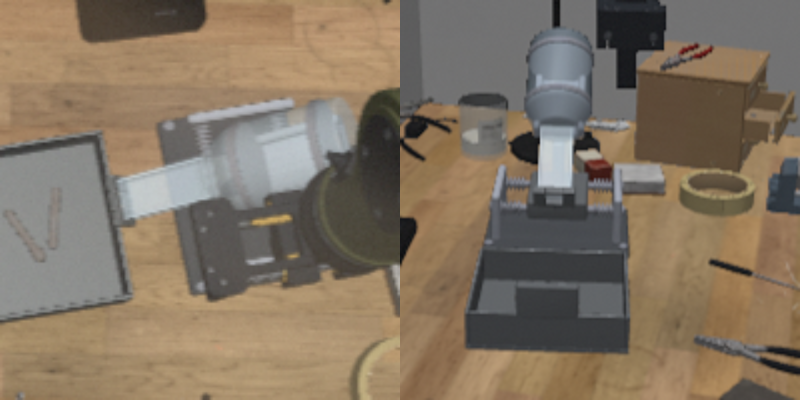

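Both punches lie in the tray (crop ~(25,235) and (55,220)) and the neck is empty. I'll back off and check that they are at rest.

>>> arm_command(
  claw=[0,0,0,0,0,0],
  dp=[
    [0.01,0,-0.02],
    [0.02,0,-0.05],
    [0.02,0,-0.07],
    [0.02,0,-0.07],
    [0.02,0,-0.07],
    [0.02,0,-0.07],
  ],
  turn=[0,0,0,0,0,0],
)

```text
time_s: 9.43
tool_pos: [0.4913, -0.1992, 0.2749]
tool_rot: [3.141, -0.002, -2.948]
wrist_force: [-0.4, 0.5, 0.5]
opening: 0.005
```

```bash
python3 st.py 8; python3 - <<'E'
from h import *
a=np.load('/tmp/top7.png.npz')['frame'];s=dict(np.load('/tmp/top8.png.npz'));b=s['frame']
print('tray diff',np.abs(a[200:290,310:398].astype(int)-b[200:290,310:398]).mean())
C=cloud(s);th=np.radians(11.1);ex=np.array([np.cos(th),np.sin(th)]); ey=np.array([-np.sin(th),np.cos(th)])
A=C[...,:2]@ex;B=C[...,:2]@ey;Z=C[...,2]
m=np.zeros((480,640),bool);m[190:300,300:410]=1
k=m&(Z>.036)&(Z<.048);P=np.c_[A[k],B[k]];print('wall centre - drop',(P.min(0)+P.max(0))/2-[.5397,-.1235])
k=m&(A>.475)&(A<.605)&(B>-.178)&(B<-.065)&(Z>.0095)&(Z<.03)
n,l,st,c=cv2.connectedComponentsWithStats(k.astype(np.uint8))
for i in range(1,n):
  if st[i,4]>10: print(st[i],A[l==i].mean()-.5402,B[l==i].mean()+.119,Z[l==i].mean())
E
```

```text
9.425 A 0.443738071432618 B -0.29007478412734555 z 0.2749189489465948 [ 3.14068679e+00 -1.51517995e-03 -2.94819309e+00] [-0.39383196  0.54921944  0.45033545] 0.005284080032856236
tray diff 1.7074915824915824
wall centre - drop [0.00048406 0.00420022]
[369 225   5  24  70] 0.008529190117064767 -0.01608340884320139 0.01281032342870401
[351 234  17  21  89] -0.004540194453814483 0.013971245102413585 0.013973131170512139
```

View pics/c8.png

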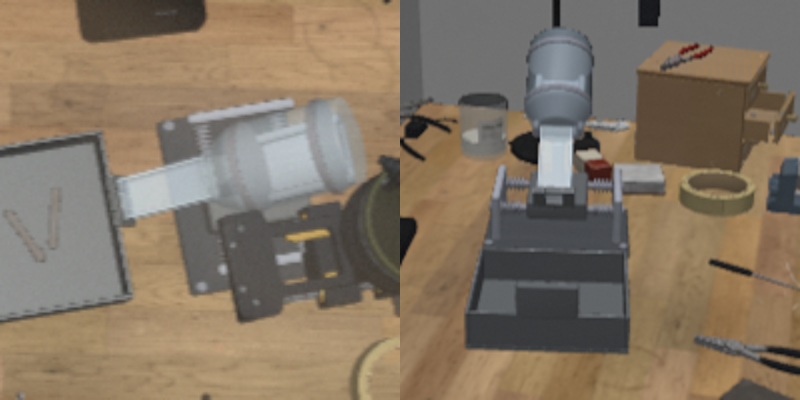

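Both punches are in the same place as before, near the tray's middle. The arm is clear, so I'm handing in.

```bash
python3 -c "
from plant import finish_job
print(finish_job())"
```

```text
the job is handed in; nothing more can be done
None
```

Both punches are in the tray, and I handed the job in at about 9.5 s of the 48 s allowed. I pinched the tray by its tab, slid it under the mouth, let go, and freed the punches with two quick taps on the bottle's robot side. Each tap was commanded at about 0.3 m/s and 12 mm deep. The first dropped one punch and left the other askew in the neck; the second dropped that one too.

In the last checks the tray's middle was about 4 mm from the drop spot. The punches lay within about 20 mm of the tray's middle and looked the same in two pictures taken before and after I backed the arm off. The gripper was clear of everything, with a wrist force under 1 N. No check failed or disagreed, though the bottle's actual depth of movement was never measured. `finish_job` reports no verdict.

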